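# Load a cover plate under the drag spring of a bench jig

### The arm

A 6-joint arm with a two-finger parallel gripper is mounted at the origin on the work surface. World frame = base frame: x ahead of the robot, y to its left, z up, the work surface at z = 0. Lengths are in m, angles in degrees, forces in N, time in s.
With the tool pointing down it reaches from about 0.3 to 0.75 m from the base axis. Payload 8.5 kg.
Tool frame: the origin (TCP) lies at the very end of the fingers, on their centre line; the grasp point (between the pads) lies 19 mm behind it; z points along the fingers, y is the direction in which the jaws open and shut (so a half turn about z gives the same grasp; the last joint's range is limited). The gripper opens to 85 mm and grips with 20 to 120 N. Pads are 22 mm wide; open, the fingers measure 114 mm over their backs; the gripper's body (76 mm by 85 mm) begins 54 mm behind the grasp point. The pads swing forward as they close: fully open they stand 13 mm farther back than shut.
Start: joints at [52.466, 21.807, 74.336, -0, 83.858, -12.336], TCP at [0.234, 0.498, 0.206] pointing down, gripper open.
Joint ranges: [-178.18, 178.18], [-50.72, 133.34], [12.68, 142.11], [-81.47, 261.47], [9.98, 163.14], [-165.26, 165.26]. Speed limits (degrees/s): [136.94, 136.94, 180, 180, 180, 180].

### API

Orientations are given as a 3x3 rotation matrix whose columns are the frame's x, y, z axes.
In Python, from rig import env, vision, close_job, spotter gives the robot as it stands. The module is installed in compiled form; this text tells all that it offers.
- The arm moves only by the tool jog_arm, never from a script. Its argument "plan" is a list that holds one entry, the list of rows, each a list of 6 numbers: the shift along the tool's x, y, z in units of 40 mm (1.0 is 40 mm), then the turn, a rotation vector about the tool's x, y, z in units of 0.15 rad (1.0 is 0.15 rad). A call has 1 to 10 rows; each row shifts and turns the commanded pose from where the row before left it, along the tool's axes as they then stand; what a row does not reach is not made up. A row lasts 1/10 s, in which the tool goes at most 50 mm and 8.59 degrees, less where a joint would pass 70% of its speed; a pose out of reach is approached as far as the arm can. A call with a number of a shift or a turn outside -1 to 1 is refused whole. A call with a gripper value outside its range is refused whole. "grip" is the opening, from -1 (shut) to 1 (fully open), set as the call begins (left out, the last holds). The fingers move at their own pace and stop on an object; "squeeze" is the grip in N (left out, the last holds). Time passes only in rows, so rows that do not move let the fingers close. It gives the time, the measured TCP pose, the force and the opening at its end, in the units of the state.
- env.observe(): the state, without advancing time (a new reading comes with each control period).
- vision.get_image(name): name is "scene" or "side" or "wrist"; returns (picture, depth): 400x640x3 uint8, red, green, blue; 400x640 float32, m along the optical axis (not along the pixel's ray), 0 where there is no reading.
- vision.camera_info(name): a dict with "fx", "fy", "cx", "cy" (pixels), "rvec" (rotation vector, rad) and "tvec" (3), from world to camera coordinates, as OpenCV has them. Camera axes: x right, y down, z forward; pixel columns grow to the right and rows downward; lengths in m; the calibration is good to about 2 mm. A picture is of the moment at which its call begins: read the wrist's pose just before it. camera_info takes no time and is no camera call; for the wrist camera it gives the pose at the moment of the call.
- close_job(): hands the job in, once; it reports no verdict.
Trained networks look in the newest picture that a camera, given by its name, has taken for a name from the list of things; names that differ only in an ending like _2 or _b are one class to them, and where a whole thing is asked for, a point or a joint stands for the part that bears it (a point fixed in the world has none). Each returns a list of dicts, best first, with "score" (0 to 1); they miss things now and then, are a little off and sometimes report something else, mostly with a low value. They report only what shows in the picture. A call takes as long as a camera call. They do not tell look-alikes from the thing itself.
- spotter.trace(camera, query): "pixels" (400x640 bool, what is visible of it) and "rect" ([left, top, right, bottom] in pixels, round what is visible of it).
The state is a dict: "time_s": time; "q": joint angles; "qvel": joint speeds; "joint_efforts": joint torques, N m; "position": TCP position; "tool_rot": TCP orientation; "ft_force": force on the tool from outside, world axes, zero at the start; "wrist_torque": the same for the moment, N m; "grip_width": finger opening in m.
Only numpy, scipy, OpenCV 4.12 (cv2) and the standard library are available. Lean on these libraries where they do the work, as an engineer would, in place of code of your own. Each camera call takes 0.05 s, during which the arm holds its last target.

### The job

Load the aluminium cover plate into the bench jig: with closed fingertips press the plate's tail down hard so the sprung pad beneath it goes down, and keep pressing while you slide the plate under the bridge and its drag spring, up to the end stop, until the pad springs up again behind it. Do not grip, lift or tip the plate, leave the other things on the bench where they are, and take the hand away at the end.

Things in the scene. Friction and masses are not known exactly. Their poses are not given: they have to be found in the camera images.
- jig: Jig fixed on the bench: straight oiled channel with blue side rails, 271 mm long, base 110 mm wide; any position and yaw. Origin: bench level, centre line. +x: the way the plate slides, z up. Along x: rear lip's face -125 mm, sprung pad -123 to 0, fixed bed from +2 (top 20 mm up), end stop's face +124. Rails: inner faces y = +-32 mm, outer +-40, tops 32 mm up.
- bridge (a point): Underside middle of the bridge bar over the channel, 39.5 mm above the bench, at x = +54 mm of the jig; the bar is 10 mm long in x, spans both rails, and its top, the jig's highest point, is 47 mm above the bench. Axes as the jig's. A plate on the raised pad runs into it; pressed fully down the plate passes 3.5 mm under it.
- home (a point): Where the plate's origin (underside centre) ends up when it is home against the end stop: x = +64 mm of the jig, 20 mm above the bench; axes as the jig's. The plate's tail is then 4 mm past the pad's front edge, and the last 45 mm of the tail stay uncovered before the bridge, so fingertips can press there all the way.
- plate: Loose aluminium cover plate, 120 (x) x 60 (y) x 16 mm, 0.24 to 0.39 kg, flat top with flush dark holes; fingertips hold well on it. Origin: centre of its underside. It lies in the channel, +x along the jig's +x. Leading end (+60 mm) rounded at 3 mm, tail edge (-60 mm) square. Underside 28 mm and top 44 mm above the bench with the pad up; 20 and 36 mm with the pad down.
- plate_top (a point): Centre of the plate's top face, 16 mm above its underside. Axes as the plate's.
- pad (a joint): Sprung pad under the plate, m: 0 = up, 0.008 = fully down on a hard stop, level with the bed. Moves only straight up and down. Its spring pushes with 8 N up, 13 N down; besides the plate's weight about 9 N hold it down, but 12 to 20 N on the tail are needed to slide the plate by the fingertips' friction. It springs up once the plate's tail has passed it.
- leaf (a joint): Drag spring: steel strip 34 mm wide, 45 mm long, hinged under the bridge and sloping down towards the end stop; angle in rad: 0 = free (tip 33 mm above the bench), about 0.06 with the plate under it. It presses on the plate with about 4 to 8 N and rides up by itself as the plate is slid in.
- spanner: Bystander: steel spanner, 180 mm long, 20 mm high, lying on the bench beside the jig. Origin under its middle.
- oil: Bystander: oil bottle, 44 mm across, 100 mm high, standing. Origin: centre of its underside.
- valve: Bystander: engine valve standing on its head, 36 mm across, 85 mm high. Origin: centre of its underside.
There are look-alikes about, which are no part of the job. Several things have the shape of the plate; the one meant has the colours described above.

How it is judged:
By the outcome, as a careful person would: the job done as asked, in the order asked, and still so for the second after the job is handed in, with the robot touching nothing.
It also fails if it takes over 38 s, if anything falls off the work surface, if the arm or the gripper's body presses on something with over 40 N, if the wrist force passes 120 N, or if a joint passes its speed limit or range.

## Working session

There is one attempt and no reset: what is moved stays moved. The work goes in short steps, Python scripts to look and compute and a tool call to move; the robot and the scene stay as the last step left them, time stands still between calls to the robot, and variables do not carry over. Pictures are saved under pics/ and viewed, and the job is handed in when it is done.

Besides the shell and the picture viewer there is one more tool, called after "Call:" as name(argument=value, ...) on one line, values as JSON. jog_arm: Moves the arm, as the interface text tells. Its arguments: {"type":"object","properties":{"plan":{"type":"array"},"grip":{"type":"number"},"squeeze":{"type":"number"}},"required":["plan"]}

```bash
mkdir -p pics; cat > h.py <<'E'
import numpy as np,cv2
from rig import env,vision,close_job,spotter
def cam(n):
    c=vision.camera_info(n);R=cv2.Rodrigues(np.array(c['rvec'],float))[0];return c,R,np.array(c['tvec'],float)
def cloud(n,d):
    c,R,t=cam(n);v,u=np.mgrid[:400,:640]
    P=np.stack([(u-c['cx'])/c['fx']*d,(v-c['cy'])/c['fy']*d,d],-1)
    return (P-t)@R
def proj(n,p):
    c,R,t=cam(n);q=R@np.array(p)+t;return q[0]/q[2]*c['fx']+c['cx'],q[1]/q[2]*c['fy']+c['cy']
E
python3 - <<'E'
from h import *
s=env.observe();print(s['time_s'],s['position'],s['tool_rot'],s['ft_force'],s['grip_width'])
for n in ['scene','side']:
    im,d=vision.get_image(n);cv2.imwrite(f'pics/{n}0.png',im[:,:,::-1]);np.savez(f'{n}0.npz',im=im,d=d)
    for q in ['plate','jig']:
        for r in spotter.trace(n,q):
            P=cloud(n,d)[r['pixels']&(d>0)];print(n,q,round(r['score'],2),r['rect'],np.median(P,0).round(3))
E
```

```text
0.0 [0.23396259 0.49737048 0.20500544] [[-9.04841906e-01  4.25746766e-01 -9.03813268e-04]
 [ 4.25747615e-01  9.04841160e-01 -1.20146778e-03]
 [ 3.06286425e-04 -1.47193474e-03 -9.99998870e-01]] [ 0.20246722 -0.08903614 -0.81959425] 0.085614248459357
scene plate 0.91 [186.8, 144.4, 239.0, 170.7] [ 0.35  -0.196  0.014]
scene plate 0.82 [137.4, 250.6, 209.3, 299.1] [ 0.62  -0.303  0.015]
scene plate 0.71 [211.7, 296.0, 276.3, 373.3] [ 0.764 -0.187  0.016]
scene jig 0.88 [223.9, 208.4, 359.7, 262.5] [ 0.606 -0.027  0.02 ]
side plate 0.93 [410.3, 265.3, 491.2, 315.9] [ 0.604 -0.313  0.015]
side plate 0.79 [426.9, 212.0, 469.4, 250.7] [ 0.741 -0.198  0.015]
side plate 0.73 [335.5, 216.1, 395.1, 260.5] [ 0.56  -0.141  0.043]
side plate 0.62 [267.8, 284.9, 318.9, 358.1] [ 0.336 -0.213  0.015]
side jig 0.78 [294.1, 187.2, 403.3, 281.2] [ 0.545 -0.057  0.019]
```

View pics/scene0.png

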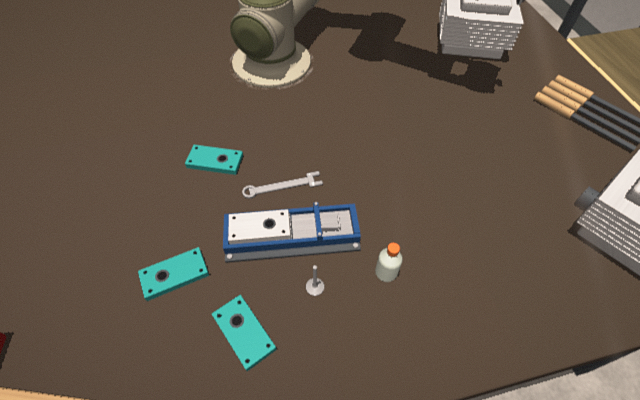

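View pics/side0.png

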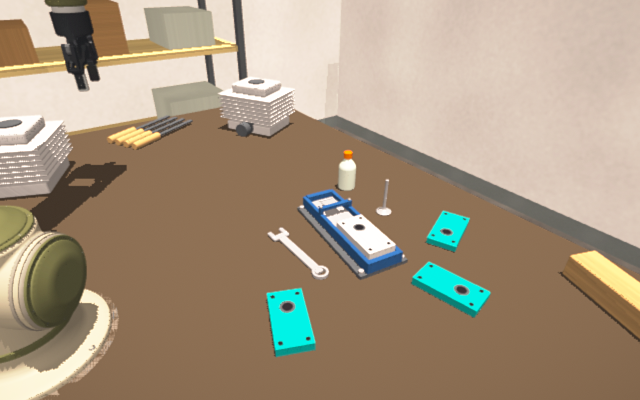

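```bash
python3 - <<'E'
from h import *
a=np.load('scene0.npz')['im'][190:280,200:380];b=np.load('side0.npz')['im'][180:290,280:420]
a=cv2.resize(a,(720,360),interpolation=3);b=cv2.resize(b,(720,566),interpolation=3)
cv2.imwrite('pics/c1.png',a[:,:,::-1]);cv2.imwrite('pics/c2.png',b[:,:,::-1])
E
```

```text
(no output)
```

View pics/c1.png

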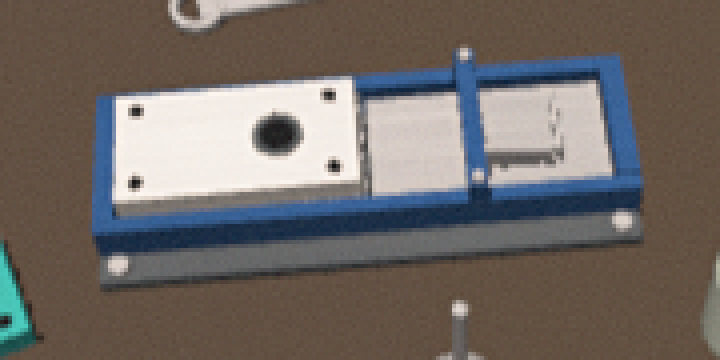

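View pics/c2.png

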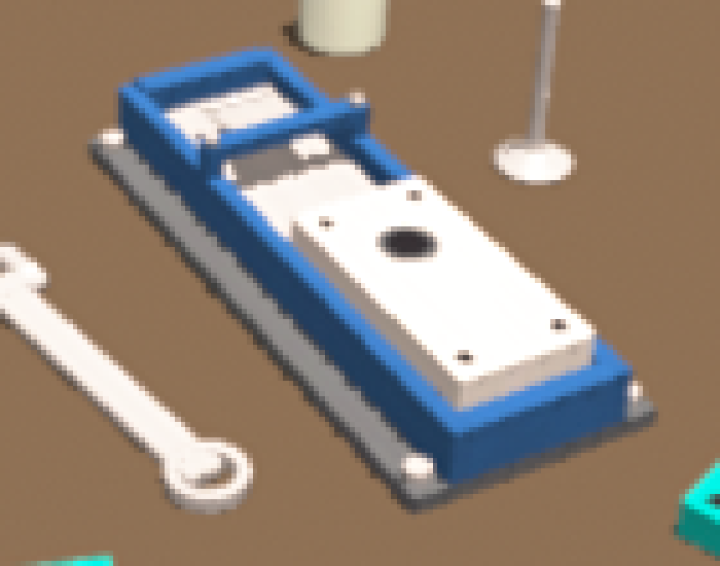

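The pictures show four plate shapes. Three are teal, at scene (214,158), (173,273) and (243,331), and lie loose on the bench. The fourth is bare aluminium at scene (260,225) / side (365,238), inside the blue-railed jig. That one is the plate meant, and the enlarged crops confirm it. The bridge is at scene (319,222), so the plate slides to the right in the scene picture. Next I'll fit its pose.

```bash
python3 - <<'E'
from h import *
boxes={'scene':(190,280,200,380),'side':(180,290,280,420)}
for n in ['scene','side']:
    z=np.load(n+'0.npz');im,d=z['im'],z['d'];P=cloud(n,d)
    m=np.zeros((400,640),bool);b=boxes[n];m[b[0]:b[1],b[2]:b[3]]=1
    hsv=cv2.cvtColor(im,cv2.COLOR_RGB2HSV);S=hsv[...,1];H=hsv[...,0]
    blue=m&(H>100)&(H<125)&(S>120)&(d>0)
    top=blue&(abs(P[...,2]-.032)<.004)
    pl=m&(S<70)&(d>0)&(abs(P[...,2]-.044)<.005)
    # keep largest comp
    k,l,st,_=cv2.connectedComponentsWithStats(cv2.morphologyEx(pl.astype(np.uint8),cv2.MORPH_CLOSE,np.ones((3,3))));pl&=l==1+st[1:,4].argmax()
    for nm,mm in [('blue',blue),('railtop',top),('plate',pl)]:
        r=cv2.minAreaRect(P[mm][:,:2].astype(np.float32)*1000);print(n,nm,mm.sum(),r,np.median(P[mm][:,2]).round(4))
    bench=m&(P[...,2]<.01)&(d>0);print('bench z',np.median(P[bench][:,2]))
    sp=m
    for q in ['spanner','oil','valve']:
        pass
E
```

```text
scene blue 1769 ((567.3195190429688, -62.49798583984375), (275.0584716796875, 105.20833587646484), 81.12479400634766) 0.0307
scene railtop 1087 ((577.9115600585938, -61.843414306640625), (270.06707763671875, 82.74545288085938), 81.63043212890625) 0.0315
scene plate 1613 ((567.757568359375, -124.59551239013672), (120.19246673583984, 62.654144287109375), 81.53817749023438) 0.0433
bench z -0.0003709712771278508
side blue 1665 ((574.8758544921875, -66.60591125488281), (273.01885986328125, 82.17642974853516), 81.69273376464844) 0.0279
side railtop 693 ((575.6043701171875, -66.46685791015625), (272.4107666015625, 81.72429656982422), 81.45845794677734) 0.031
side plate 1163 ((565.7362060546875, -129.66302490234375), (120.36613464355469, 62.26145935058594), 82.1535873413086) 0.0431
bench z -0.0007610999177519452
```

Call:
jog_arm(plan=[[[0,0,0,0,0,-0.97],[0,0,0,0,0,-0.97],[0,0,0,0,0,0]]], grip=-1, squeeze=100)

```text
time_s: 0.6
position: [0.2341, 0.4976, 0.2056]
tool_rot: [[-0.989, 0.147, -0.0], [0.147, 0.989, -0.0], [0.0, -0.0, -1.0]]
ft_force: [0.4, -0.3, 0.7]
grip_width: 0.0441
```

```bash
cat >> h.py <<'E'
def togo(t):
    s=env.observe();R=np.array(s['tool_rot']);p=np.array(s['position'])
    print('t',s['time_s'],'p',p.round(4),'yaw y',np.degrees(np.arctan2(R[1,1],R[0,1])).round(2),'tilt',R[:,2].round(4),'F',np.round(s['ft_force'],1),'w',round(s['grip_width'],4))
    print('tool shift units',(R.T@(np.array(t)-p)/.04).round(3))
E
python3 -c "
from h import *
togo([.555,-.167,.2])"
```

```text
t 0.6 p [0.2341 0.4976 0.2056] yaw y 81.55 tilt [-1.e-04 -1.e-04 -1.e+00] F [ 0.4 -0.3  0.7] w 0.0441
tool shift units [-10.377 -15.256   0.14 ]
```

Call:
jog_arm(plan=[[[-0.52,-0.76,0,0,0,0],[-0.52,-0.76,0,0,0,0],[-0.52,-0.76,0,0,0,0],[-0.52,-0.76,0,0,0,0],[-0.52,-0.76,0,0,0,0],[-0.52,-0.76,0,0,0,0],[-0.52,-0.76,0,0,0,0],[-0.52,-0.76,0,0,0,0],[-0.52,-0.76,0,0,0,0],[-0.52,-0.76,0,0,0,0]]])

```text
time_s: 1.6
position: [0.3952, 0.1647, 0.2058]
tool_rot: [[-0.988, 0.153, 0.0], [0.153, 0.988, 0.0], [-0.0, 0.0, -1.0]]
ft_force: [1.1, 0.2, -1.1]
grip_width: -0.0002
```

Call:
jog_arm(plan=[[[-0.52,-0.76,0,0,0,0],[-0.52,-0.76,0,0,0,0],[-0.52,-0.76,0,0,0,0],[-0.52,-0.76,0,0,0,0],[-0.52,-0.76,0,0,0,0],[-0.52,-0.76,0,0,0,0],[-0.52,-0.76,0,0,0,0],[-0.52,-0.76,0,0,0,0],[-0.52,-0.76,0,0,0,0],[0,0,0,0,0,0]]])

```text
time_s: 2.6
position: [0.5405, -0.1358, 0.2048]
tool_rot: [[-0.988, 0.156, -0.0], [0.156, 0.988, -0.001], [0.0, -0.001, -1.0]]
ft_force: [-0.1, 1.1, 0.1]
grip_width: 0.0004
```

```bash
python3 - <<'E'
from h import *
togo([.561,-.167,.06])
c=vision.camera_info('wrist')
im,d=vision.get_image('wrist');cv2.imwrite('pics/w1.png',im[:,:,::-1]);np.savez('w1.npz',im=im,d=d)
im,d=vision.get_image('side');cv2.imwrite('pics/s1.png',im[:,:,::-1])
togo([.561,-.167,.06])
E
```

```text
t 2.6 p [ 0.5405 -0.1358  0.2048] yaw y 81.03 tilt [-1.e-04 -6.e-04 -1.e+00] F [-0.1  1.1  0.1] w 0.0004
tool shift units [-0.628 -0.689  3.62 ]
t 2.7 p [ 0.5392 -0.1324  0.2052] yaw y 81.24 tilt [-8.e-04  6.e-04 -1.e+00] F [ 0.3  0.4 -0. ] w 0.0001
tool shift units [-0.673 -0.773  3.629]
```

View pics/w1.png

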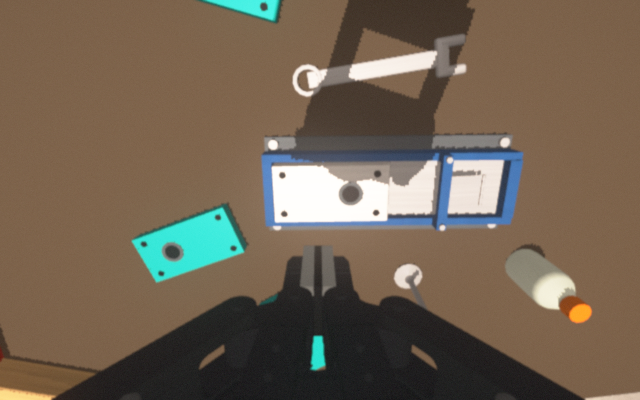

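The wrist picture shows the aluminium plate at (330,193), the bridge at (443,190) and the closed fingers at (318,265). The way the plate slides is to the right.

```bash
python3 - <<'E'
from h import *
im,d=vision.get_image('wrist');n='wrist';P=cloud(n,d)
m=np.zeros((400,640),bool);m[125:240,250:535]=1
hsv=cv2.cvtColor(im,cv2.COLOR_RGB2HSV);S=hsv[...,1];H=hsv[...,0]
blue=m&(H>100)&(H<125)&(S>120)&(d>0)
top=blue&(abs(P[...,2]-.032)<.004)
pl=m&(S<70)&(d>0)&(abs(P[...,2]-.044)<.005)
k,l,st,_=cv2.connectedComponentsWithStats(cv2.morphologyEx(pl.astype(np.uint8),cv2.MORPH_CLOSE,np.ones((3,3))));pl&=l==1+st[1:,4].argmax()
for nm,mm in [('blue',blue),('railtop',top),('plate',pl)]:
    r=cv2.minAreaRect(P[mm][:,:2].astype(np.float32)*1000);print(n,nm,mm.sum(),r,np.median(P[mm][:,2]).round(4))
# bystanders baseline
for q in ['spanner','oil','valve']:
    for r in spotter.trace(n,q)[:1]:
        print(q,r['score'],np.median(P[r['pixels']&(d>0)],0).round(3))
togo([.561,-.167,.06])
E
```

```text
wrist blue 3309 ((574.0975952148438, -62.62095642089844), (270.94708251953125, 80.04443359375), 81.72020721435547) 0.0324
wrist railtop 2724 ((574.2879638671875, -62.6376953125), (270.83929443359375, 80.04977416992188), 81.82218170166016) 0.0321
wrist plate 6422 ((564.9359130859375, -125.93623352050781), (119.94268798828125, 60.86729431152344), 82.0254898071289) 0.0439
spanner 0.61 [ 0.45  -0.05   0.007]
oil 0.56 [0.695 0.088 0.063]
valve 0.82 [ 0.698 -0.047  0.006]
t 2.9 p [ 0.5391 -0.1311  0.2059] yaw y 81.48 tilt [ 2.e-04  0.e+00 -1.e+00] F [0.2 0.9 0.2] w 0.0002
tool shift units [-0.674 -0.806  3.649]
```

```bash
python3 -c "
from h import *
togo([.5595,-.1636,.052])"
```

```text
t 2.9 p [ 0.5391 -0.1311  0.2059] yaw y 81.48 tilt [ 2.e-04  0.e+00 -1.e+00] F [0.2 0.9 0.2] w 0.0002
tool shift units [-0.624 -0.727  3.849]
```

Call:
jog_arm(plan=[[[-0.31,-0.36,0.5,0,0,-0.03],[-0.31,-0.36,0.5,0,0,0],[0,0,0.8,0,0,0],[0,0,0.8,0,0,0],[0,0,0.6,0,0,0],[0,0,0.4,0,0,0],[0,0,0.2,0,0,0],[0,0,0,0,0,0],[0,0,0,0,0,0]]])

```text
time_s: 3.8
position: [0.5601, -0.1642, 0.0546]
tool_rot: [[-0.99, 0.144, 0.001], [0.144, 0.99, -0.001], [-0.001, -0.0, -1.0]]
ft_force: [0.4, -0.0, -0.2]
grip_width: 0.0001
```

```bash
python3 - <<'E'
from h import *
togo([.5595,-.1636,.052])
im,d=vision.get_image('wrist');cv2.imwrite('pics/w2.png',im[:,:,::-1])
E
```

```text
t 3.8 p [ 0.5601 -0.1642  0.0546] yaw y 81.75 tilt [ 1.3e-03 -7.0e-04 -1.0e+00] F [ 0.4 -0.  -0.2] w 0.0001
tool shift units [0.018 0.012 0.064]
```

View pics/w2.png

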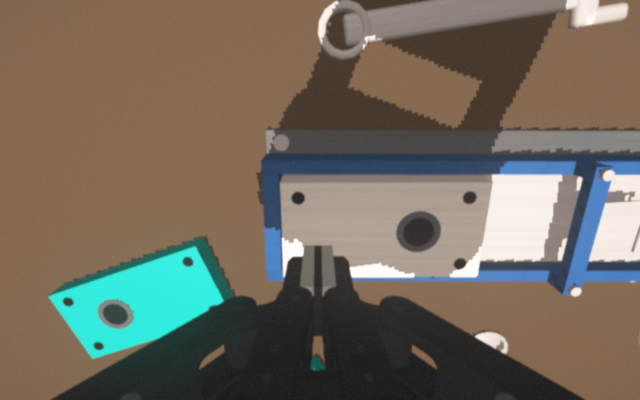

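The closed fingertips are at (317,250), over the tail on the centre line. I'll press down in small steps.

Call:
jog_arm(plan=[[[0,0,0.12,0,0,0],[0,0,0.12,0,0,0],[0,0,0.08,0,0,0],[0,0,0.08,0,0,0],[0,0,0,0,0,0],[0,0,0,0,0,0]]])

```text
time_s: 4.45
position: [0.5597, -0.1643, 0.0376]
tool_rot: [[-0.99, 0.144, 0.0], [0.144, 0.99, -0.0], [-0.0, -0.0, -1.0]]
ft_force: [-0.8, 0.8, 0.8]
grip_width: -0.0001
```

```bash
python3 - <<'E'
from h import *
togo([.5595,-.1636,.036])
im,d=vision.get_image('side');a=cv2.resize(im[150:290,260:440],(720,560),interpolation=3);cv2.imwrite('pics/s2.png',a[:,:,::-1])
togo([.5595,-.1636,.036]);print(env.observe()['joint_efforts'])
E
```

```text
t 4.45 p [ 0.5597 -0.1643  0.0376] yaw y 81.73 tilt [ 0. -0. -1.] F [-0.8  0.8  0.8] w -0.0001
tool shift units [0.008 0.017 0.04 ]
t 4.5 p [ 0.5598 -0.1643  0.0377] yaw y 81.73 tilt [ 1.e-04 -1.e-04 -1.e+00] F [ 0.2 -0.6  0. ] w 0.0002
tool shift units [0.009 0.017 0.043]
[-8.00799520e-03 -5.12164593e+01 -1.81345689e+01 -3.80949423e-04
 -5.66569561e-04  1.41318505e-04]
```

View pics/s2.png

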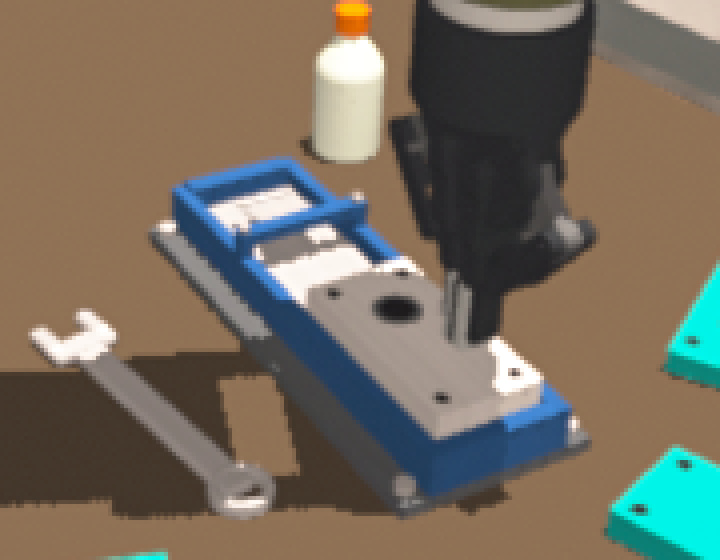

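```bash
python3 - <<'E'
from h import *
s=env.observe();p=np.array(s['position']);R=np.array(s['tool_rot'])
im,d=vision.get_image('wrist');P=cloud('wrist',d)
print('tcp wrist',proj('wrist',p),'side',proj('side',p),'scene',proj('scene',p))
for z in (.0,.01): print([proj('side',p+R@np.array([a,0,-z])) for a in (-.011,.011)],[proj('wrist',p+R@np.array([a,0,-z])) for a in (-.011,.011)])
c,Rc,t=cam('wrist');print('campos',-Rc.T@t)
for v in range(200,300,8): print(v,[ (P[v,u]*1000).round(0).tolist() for u in (280,308,328)])
cv2.imwrite('pics/w3.png',im[:,:,::-1])
im,d=vision.get_image('scene');a=cv2.resize(im[150:290,190:370],(720,560),interpolation=3);cv2.imwrite('pics/c3.png',a[:,:,::-1])
im,d=vision.get_image('side');P=cloud('side',d);
for v in range(222,244,2): print(v,[ (P[v,u]*1000).round(0).tolist() for u in (374,378,382)])
E
```

```text
tcp wrist (np.float64(319.07184308873167), np.float64(239.6613155430222)) side (np.float64(374.5447059626921), np.float64(244.82665865032084)) scene (np.float64(238.4100040725391), np.float64(226.89877732298118))
[(np.float64(379.2210104727167), np.float64(243.21935470000258)), (np.float64(369.81169225861174), np.float64(246.45345425509183))] [(np.float64(319.03392120976156), np.float64(257.4386751714851)), (np.float64(319.111180473167), np.float64(221.22038252649887))]
[(np.float64(379.7049009685493), np.float64(239.0580288852994)), (np.float64(370.2366316441004), np.float64(242.263609570904))] [(np.float64(319.0982973168683), np.float64(266.34315492456005)), (np.float64(319.18238802892796), np.float64(228.462310742243))]
campos [ 0.48191127 -0.15375346  0.20581931]
200 [[532.0, -181.0, 44.0], [534.0, -166.0, 43.0], [536.0, -156.0, 44.0]]
208 [[537.0, -182.0, 43.0], [538.0, -167.0, 45.0], [540.0, -157.0, 44.0]]
216 [[540.0, -182.0, 45.0], [542.0, -168.0, 45.0], [544.0, -157.0, 44.0]]
224 [[545.0, -183.0, 43.0], [547.0, -168.0, 45.0], [549.0, -158.0, 44.0]]
232 [[550.0, -184.0, 42.0]
[... 760 characters left out ...]
.0, 95.0], [562.0, -175.0, 91.0]]
226 [[550.0, -167.0, 88.0], [552.0, -175.0, 91.0], [557.0, -180.0, 92.0]]
228 [[549.0, -168.0, 84.0], [552.0, -175.0, 87.0], [559.0, -179.0, 86.0]]
230 [[550.0, -168.0, 79.0], [553.0, -175.0, 82.0], [559.0, -179.0, 81.0]]
232 [[552.0, -167.0, 73.0], [553.0, -176.0, 78.0], [561.0, -179.0, 76.0]]
234 [[549.0, -170.0, 71.0], [551.0, -178.0, 75.0], [561.0, -179.0, 71.0]]
236 [[549.0, -170.0, 67.0], [552.0, -177.0, 70.0], [586.0, -157.0, 43.0]]
238 [[568.0, -153.0, 44.0], [574.0, -158.0, 44.0], [582.0, -162.0, 43.0]]
240 [[565.0, -157.0, 42.0], [110.0, -580.0, 501.0], [577.0, -166.0, 43.0]]
242 [[559.0, -163.0, 44.0], [568.0, -165.0, 42.0], [572.0, -171.0, 43.0]]
```

View pics/w3.png

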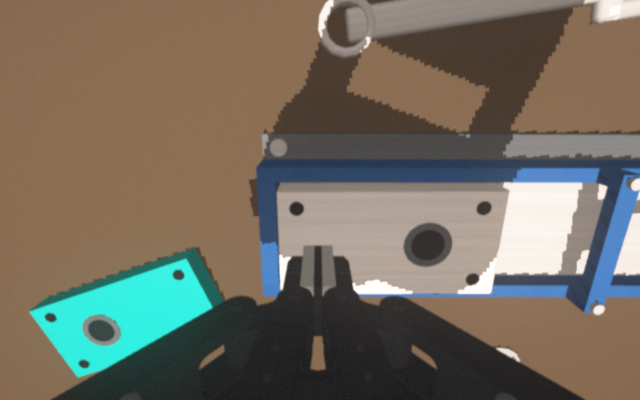

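View pics/c3.png

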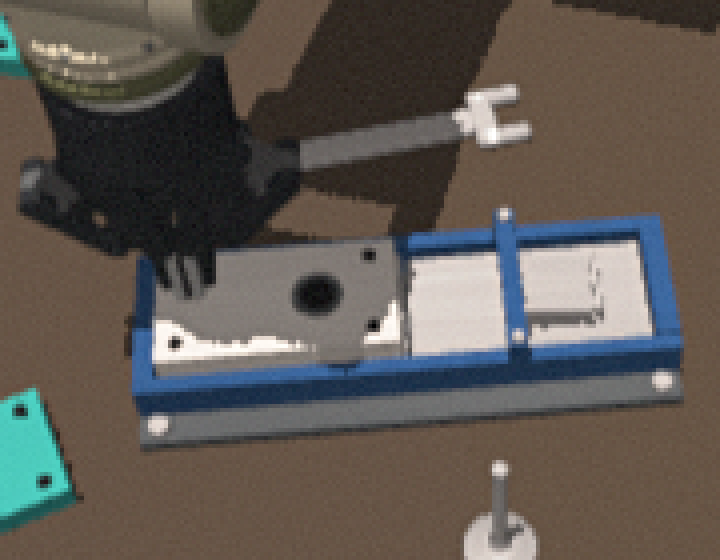

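The picture and depth disagree with the reported TCP. The visible fingertips end about 25 mm above the plate, at z≈0.067 m, although the TCP reads 0.0376 m. There is no contact force, and the plate top is still at 44 mm. I'll keep going down by the force reading.

Call:
jog_arm(plan=[[[0,0,0.15,0,0,0],[0,0,0.15,0,0,0],[0,0,0.1,0,0,0],[0,0,0,0,0,0]]])

```text
time_s: 5.05
position: [0.5593, -0.1641, 0.0207]
tool_rot: [[-0.99, 0.144, -0.001], [0.144, 0.99, 0.001], [0.002, 0.001, -1.0]]
ft_force: [0.6, 0.5, -0.1]
grip_width: 0.0002
```

```bash
python3 - <<'E'
from h import *
im,d=vision.get_image('side');P=cloud('side',d);togo([.5595,-.1636,.01])
for v in range(228,250,2): print(v,[ (P[v,u]*1000).round(0).tolist() for u in (370,374,378)])
a=cv2.resize(im[150:290,260:440],(720,560),interpolation=3);cv2.imwrite('pics/s4.png',a[:,:,::-1])
E
```

```text
t 5.1 p [ 0.5595 -0.1642  0.0212] yaw y 81.73 tilt [-8.e-04  5.e-04 -1.e+00] F [1.  0.7 0.2] w 0.0
tool shift units [0.002 0.014 0.279]
228 [[556.0, -152.0, 71.0], [550.0, -168.0, 83.0], [550.0, -177.0, 89.0]]
230 [[556.0, -152.0, 67.0], [548.0, -169.0, 80.0], [551.0, -177.0, 84.0]]
232 [[556.0, -153.0, 63.0], [549.0, -169.0, 75.0], [553.0, -176.0, 78.0]]
234 [[550.0, -158.0, 64.0], [547.0, -172.0, 73.0], [552.0, -177.0, 75.0]]
236 [[550.0, -160.0, 60.0], [548.0, -171.0, 68.0], [551.0, -178.0, 71.0]]
238 [[551.0, -159.0, 55.0], [549.0, -171.0, 63.0], [550.0, -180.0, 68.0]]
240 [[551.0, -160.0, 50.0], [549.0, -171.0, 58.0], [551.0, -179.0, 62.0]]
242 [[554.0, -157.0, 43.0], [550.0, -171.0, 53.0], [554.0, -178.0, 56.0]]
244 [[549.0, -162.0, 43.0], [552.0, -170.0, 47.0], [561.0, -172.0, 44.0]]
246 [[546.0, -166.0, 43.0], [550.0, -172.0, 44.0], [557.0, -176.0, 44.0]]
248 [[540.0, -172.0, 44.0], [546.0, -177.0, 44.0], [552.0, -181.0, 44.0]]
```

View pics/s4.png

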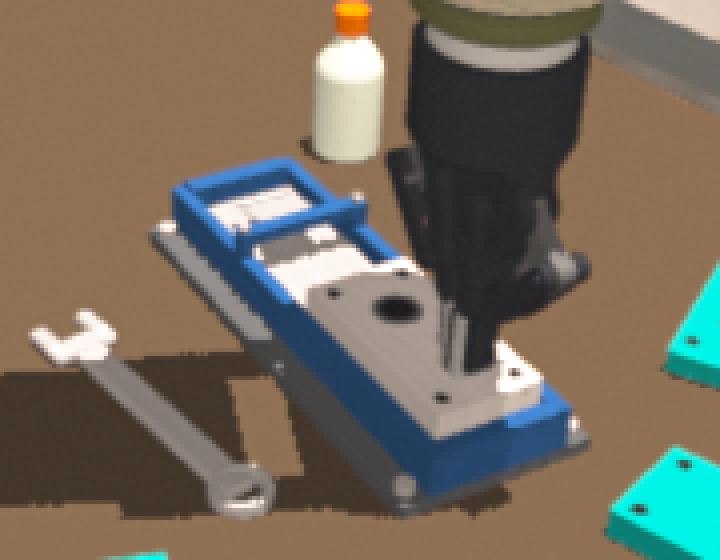

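The fingertips now end at side (373,244), z≈0.047 m, just above the plate. I'll go on in 2 mm steps.

Call:
jog_arm(plan=[[[0,0,0.05,0,0,0],[0,0,0.05,0,0,0],[0,0,0,0,0,0]]])

```text
time_s: 5.4
position: [0.5599, -0.1644, 0.0179]
tool_rot: [[-0.99, 0.144, 0.001], [0.144, 0.99, -0.0], [-0.001, -0.0, -1.0]]
ft_force: [-1.3, -0.8, 4.2]
grip_width: 0.0002
```

Call:
jog_arm(plan=[[[0,0,0.05,0,0,0],[0,0,0.05,0,0,0],[0,0,0,0,0,0]]])

```text
time_s: 5.7
position: [0.5599, -0.1644, 0.0142]
tool_rot: [[-0.99, 0.144, 0.001], [0.144, 0.99, -0.001], [-0.001, -0.0, -1.0]]
ft_force: [-1.1, 0.6, 7.2]
grip_width: 0.0001
```

Call:
jog_arm(plan=[[[0,0,0.05,0,0,0],[0,0,0.05,0,0,0],[0,0,0,0,0,0]]])

```text
time_s: 6.0
position: [0.56, -0.1644, 0.0105]
tool_rot: [[-0.99, 0.144, 0.001], [0.144, 0.99, -0.001], [-0.001, -0.001, -1.0]]
ft_force: [-1.2, 1.1, 8.4]
grip_width: 0.0001
```

Call:
jog_arm(plan=[[[0,0,0.03,0,0,0],[0,0,0,0,0,0]]])

```text
time_s: 6.2
position: [0.5601, -0.1645, 0.0102]
tool_rot: [[-0.99, 0.144, 0.002], [0.144, 0.99, -0.001], [-0.002, -0.001, -1.0]]
ft_force: [-3.3, 1.6, 14.9]
grip_width: 0.0001
```

Call:
jog_arm(plan=[[[0,0,0.02,0,0,0],[0,0,0,0,0,0]]])

```text
time_s: 6.4
position: [0.5603, -0.1646, 0.0101]
tool_rot: [[-0.99, 0.144, 0.003], [0.144, 0.99, -0.002], [-0.003, -0.001, -1.0]]
ft_force: [-4.9, 2.4, 21.1]
grip_width: -0.0003
```

The pad is on its stop: z holds at 10.1 mm while the force climbs to 21 N. Now I'll slide.

Call:
jog_arm(plan=[[[0,0,0.01,0,0,0],[0,0.05,0,0,0,0],[0,0.08,0,0,0,0],[0,0.08,0,0,0,0],[0,0.08,0,0,0,0],[0,0.08,0,0,0,0],[0,0.08,0,0,0,0]]])

```text
time_s: 7.1
position: [0.5645, -0.1486, 0.0103]
tool_rot: [[-0.99, 0.144, 0.006], [0.144, 0.99, -0.005], [-0.007, -0.004, -1.0]]
ft_force: [-1.9, -6.1, 19.5]
grip_width: 0.0001
```

```bash
cat > pf.py <<'E'
from h import *
import sys
im,d=vision.get_image('wrist');n='wrist';P=cloud(n,d)
hsv=cv2.cvtColor(im,cv2.COLOR_RGB2HSV);S=hsv[...,1]
J0=np.array([574.3,-62.6]);a=np.radians(81.8);ex=np.array([np.cos(a),np.sin(a)]);ey=np.array([-ex[1],ex[0]])
q=(P[...,:2]*1000-J0);X=q@ex+2.5;Y=q@ey
# height profile along x at strip on the robot side of fingers
Z=P[...,2]*1000
for y0,y1 in((14,28),):
    m=(d>0)&(Y>y0)&(Y<y1)
    print('prof',[(x,round(float(np.median(Z[m&(abs(X-x)<2)])),1)) for x in range(-125,130,5) if (m&(abs(X-x)<2)).sum()>5])
s=env.observe();p=np.array(s['position'][:2])*1000-J0
print('tcp jig x,y',p@ex+2.5,p@ey,'z',s['position'][2],'F',np.round(s['ft_force'],1),'t',s['time_s'])
cv2.imwrite('pics/'+sys.argv[1],im[:,:,::-1])
E
python3 pf.py w5.png
```

```text
prof [(-125, 29.1), (-120, 19.8), (-115, 19.7), (-110, 19.7), (-105, 35.3), (-100, 113.6), (-95, 112.3), (-90, 110.0), (-85, 35.5), (-80, 36.7), (-75, 112.5), (-70, 112.3), (-65, 35.8), (-60, 35.5), (-55, 35.4), (-50, 35.4), (-45, 35.5), (-40, 35.4), (-35, 35.4), (-30, 35.5), (-25, 35.4), (-20, 35.4), (-15, 35.5), (-10, 35.5), (-5, 35.5), (0, 35.5), (5, 35.5), (10, 35.5), (15, 30.6), (20, 19.6), (25, 19.8), (30, 19.7), (35, 19.7), (40, 19.7), (45, 19.7), (50, 42.4), (55, 19.8), (60, 19.7), (65, 19.6), (70, 19.0)]
tcp jig x,y -83.56029946858594 -2.5083164171212093 z 0.010233054213808837 F [-0.8 -5.1 18.8] t 7.15
```

View pics/w5.png

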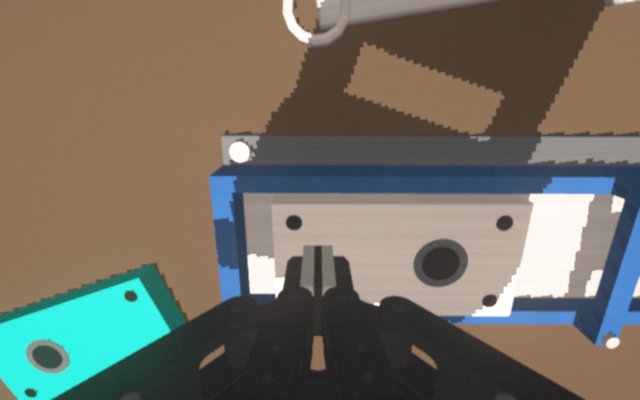

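The plate is pressed flat, with its top at 35.5 mm, and it follows the fingers: leading end at x≈+15, pad uncovered behind it. I'll press a little harder and go on.

Call:
jog_arm(plan=[[[0,0.08,0.02,0,0,0],[0,0.1,0,0,0,0],[0,0.1,0,0,0,0],[0,0.1,0,0,0,0],[0,0.1,0,0,0,0],[0,0.1,0,0,0,0],[0,0.1,0,0,0,0],[0,0.08,0,0,0,0]]])

```text
time_s: 7.95
position: [0.5689, -0.1189, 0.0102]
tool_rot: [[-0.99, 0.144, 0.007], [0.144, 0.99, -0.006], [-0.008, -0.005, -1.0]]
ft_force: [-4.7, -7.7, 25.1]
grip_width: -0.0005
```

```bash
python3 pf.py w6.png
```

```text
prof [(-125, 27.5), (-120, 19.7), (-115, 19.7), (-110, 19.7), (-105, 19.9), (-100, 19.7), (-95, 19.7), (-90, 19.7), (-85, 19.7), (-80, 19.9), (-75, 35.4), (-70, 113.4), (-65, 112.1), (-60, 109.8), (-55, 35.5), (-50, 36.5), (-45, 112.6), (-40, 112.1), (-35, 35.9), (-30, 35.4), (-25, 35.3), (-20, 35.4), (-15, 35.4), (-10, 35.4), (-5, 35.4), (0, 35.5), (5, 35.4), (10, 35.4), (15, 35.4), (20, 35.4), (25, 35.5), (30, 35.6), (35, 35.5), (40, 35.5), (45, 31.2), (50, 43.9), (55, 46.3), (60, 20.5), (65, 19.4), (70, 38.7), (75, 37.8), (80, 37.0), (85, 19.9), (90, 19.8), (95, 19.8), (100, 19.7), (105, 19.6), (110, 19.4)]
tcp jig x,y -53.54908660562506 -2.6877910595937045 z 0.01022488357710339 F [-4.2 -5.9 26.5] t 8.0
```

Leading end at +45, 26 N down. Next it goes under the bridge and leaf.

Call:
jog_arm(plan=[[[0,0.08,0,0,0,0],[0,0.1,0,0,0,0],[0,0.1,0,0,0,0],[0,0.1,0,0,0,0],[0,0.1,0,0,0,0],[0,0.1,0,0,0,0],[0,0.1,0,0,0,0],[0,0.1,0,0,0,0]]])

```text
time_s: 8.8
position: [0.5735, -0.0879, 0.0103]
tool_rot: [[-0.99, 0.144, 0.007], [0.144, 0.99, -0.005], [-0.008, -0.004, -1.0]]
ft_force: [-4.2, -7.6, 26.1]
grip_width: -0.0002
```

```bash
python3 pf.py w7.png
```

```text
prof [(-125, 27.3), (-120, 19.6), (-115, 19.7), (-110, 19.7), (-105, 19.7), (-100, 19.8), (-95, 19.7), (-90, 19.7), (-85, 19.7), (-80, 19.7), (-75, 19.7), (-70, 19.8), (-65, 19.7), (-60, 19.8), (-55, 19.7), (-50, 19.8), (-45, 24.9), (-40, 110.7), (-35, 111.8), (-30, 112.2), (-25, 35.5), (-20, 35.5), (-15, 112.2), (-10, 112.0), (-5, 111.7), (0, 35.5), (5, 35.4), (10, 35.4), (15, 35.4), (20, 35.5), (25, 35.4), (30, 35.4), (35, 35.4), (40, 35.4), (45, 35.4), (50, 40.4), (55, 46.5), (60, 46.7), (65, 39.8), (70, 35.8), (75, 35.3), (80, 36.0), (85, 20.1), (90, 19.8), (95, 19.9), (100, 19.7), (105, 19.7), (110, 19.7), (115, 19.6), (120, 19.6), (125, 26.4)]
tcp jig x,y -22.07785308709027 -2.8006882813657303 z 0.010225604139102708 F [-3.7 -6.6 26. ] t 8.85
```

Call:
jog_arm(plan=[[[0,0.08,0.005,0,0,0],[0,0.1,0,0,0,0],[0,0.1,0,0,0,0],[0,0.1,0,0,0,0],[0,0.1,0,0,0,0],[0,0.1,0,0,0,0],[0,0.1,0,0,0,0],[0,0.1,0,0,0,0],[0,0.1,0,0,0,0]]])

```text
time_s: 9.75
position: [0.5785, -0.0539, 0.0103]
tool_rot: [[-0.99, 0.144, 0.007], [0.144, 0.99, -0.007], [-0.008, -0.006, -1.0]]
ft_force: [-5.6, -12.8, 28.8]
grip_width: 0.0
```

```bash
python3 pf.py w8.png
```

```text
prof [(-125, 27.2), (-120, 19.8), (-115, 19.9), (-110, 19.9), (-105, 19.8), (-100, 19.9), (-95, 19.9), (-90, 19.8), (-85, 20.0), (-80, 19.9), (-75, 19.8), (-70, 19.9), (-65, 19.9), (-60, 19.8), (-55, 19.8), (-50, 19.9), (-45, 19.9), (-40, 19.9), (-35, 19.9), (-30, 19.8), (-25, 19.9), (-20, 19.8), (-15, 19.9), (-10, 35.1), (-5, 112.4), (0, 112.0), (5, 111.9), (10, 35.5), (15, 35.6), (20, 112.4), (25, 112.1), (30, 109.7), (35, 35.4), (40, 35.4), (45, 35.5), (50, 36.3), (55, 46.7), (60, 46.7), (65, 36.0), (70, 35.7), (75, 35.5), (80, 35.6), (85, 35.6), (90, 35.5), (95, 35.6), (100, 35.7), (105, 35.4), (110, 34.5), (115, 19.8), (120, 19.8), (125, 27.0)]
tcp jig x,y 12.401152764301694 -2.937191154048355 z 0.01024590872449107 F [-5.5 -9.5 28.2] t 9.8
```

Call:
jog_arm(plan=[[[0,0.05,0.01,0,0,0],[0,0.06,0,0,0,0],[0,0.06,0,0,0,0],[0,0.06,0,0,0,0],[0,0.06,0,0,0,0]]])

```text
time_s: 10.3
position: [0.5802, -0.0426, 0.0102]
tool_rot: [[-0.99, 0.144, 0.007], [0.144, 0.99, -0.007], [-0.008, -0.006, -1.0]]
ft_force: [-7.0, -13.3, 32.2]
grip_width: 0.0001
```

```bash
python3 pf.py w9.png
```

```text
prof [(-125, 30.4), (-120, 27.7), (-115, 27.8), (-110, 27.8), (-105, 27.7), (-100, 27.8), (-95, 27.7), (-90, 27.8), (-85, 27.7), (-80, 27.9), (-75, 27.7), (-70, 27.8), (-65, 27.7), (-60, 27.7), (-55, 27.8), (-50, 27.7), (-45, 27.7), (-40, 27.9), (-35, 27.7), (-30, 27.8), (-25, 27.7), (-20, 27.7), (-15, 27.7), (-10, 27.7), (-5, 27.8), (0, 27.8), (5, 36.3), (10, 112.1), (15, 112.5), (20, 36.0), (25, 35.4), (30, 110.8), (35, 112.0), (40, 112.9), (45, 35.5), (50, 36.7), (55, 46.7), (60, 46.6), (65, 35.8), (70, 35.5), (75, 35.5), (80, 35.5), (85, 35.6), (90, 35.6), (95, 35.4), (100, 35.5), (105, 35.5), (110, 35.6), (115, 35.5), (120, 34.8), (125, 31.7)]
tcp jig x,y 23.547886581544596 -2.977845001746153 z 0.010216895372564747 F [ -6.8 -11.3  32.1] t 10.35
```

The pad has sprung up behind the plate (27.7 mm). The leading end is at about 122, so I'll push the last few millimetres to the stop.

Call:
jog_arm(plan=[[[0,0.04,0,0,0,0],[0,0.04,0,0,0,0],[0,0,0,0,0,0]]])

```text
time_s: 10.65
position: [0.5807, -0.0392, 0.0102]
tool_rot: [[-0.99, 0.144, 0.007], [0.144, 0.99, -0.006], [-0.008, -0.005, -1.0]]
ft_force: [-7.0, -11.7, 31.9]
grip_width: 0.0001
```

```bash
python3 pf.py w10.png
```

```text
prof [(-125, 28.9), (-120, 27.8), (-115, 27.8), (-110, 27.8), (-105, 27.8), (-100, 27.8), (-95, 27.8), (-90, 27.7), (-85, 27.8), (-80, 27.8), (-75, 27.8), (-70, 27.7), (-65, 27.8), (-60, 27.9), (-55, 27.8), (-50, 27.8), (-45, 27.9), (-40, 27.8), (-35, 27.8), (-30, 27.7), (-25, 27.7), (-20, 27.9), (-15, 27.9), (-10, 27.8), (-5, 27.8), (0, 27.0), (5, 35.4), (10, 113.2), (15, 112.2), (20, 110.1), (25, 35.4), (30, 36.3), (35, 112.5), (40, 111.8), (45, 36.0), (50, 41.1), (55, 46.6), (60, 46.6), (65, 35.7), (70, 35.6), (75, 35.4), (80, 35.5), (85, 35.5), (90, 35.4), (95, 35.5), (100, 35.4), (105, 35.4), (110, 35.5), (115, 35.5), (120, 35.4), (125, 33.6)]
tcp jig x,y 26.571365400500248 -2.9902901344097814 z 0.010227615564919586 F [ -7.9 -11.4  31.6] t 10.7
```

View pics/w10.png

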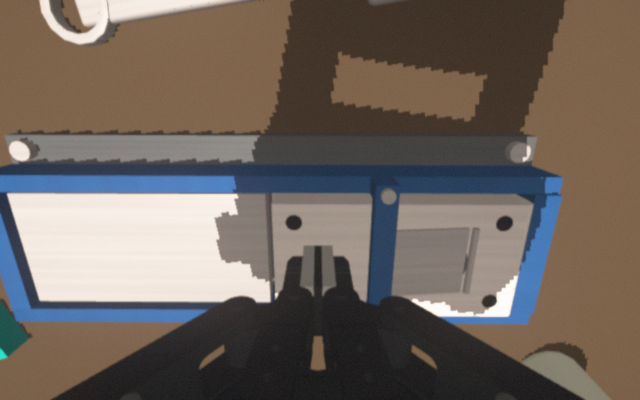

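Call:
jog_arm(plan=[[[0,0.03,0,0,0,0],[0,0.02,0,0,0,0],[0,0,0,0,0,0]]])

```text
time_s: 11.0
position: [0.581, -0.0386, 0.0102]
tool_rot: [[-0.99, 0.143, 0.007], [0.143, 0.99, -0.009], [-0.008, -0.007, -1.0]]
ft_force: [-8.1, -19.0, 30.6]
grip_width: 0.0
```

```bash
python3 pf.py w11.png
```

```text
prof [(-125, 28.7), (-120, 27.8), (-115, 27.8), (-110, 27.8), (-105, 27.9), (-100, 27.8), (-95, 27.8), (-90, 27.8), (-85, 27.8), (-80, 27.8), (-75, 27.8), (-70, 27.8), (-65, 27.8), (-60, 27.9), (-55, 27.8), (-50, 27.8), (-45, 27.7), (-40, 27.8), (-35, 27.8), (-30, 27.7), (-25, 27.7), (-20, 27.8), (-15, 27.6), (-10, 27.7), (-5, 27.8), (0, 27.0), (5, 35.4), (10, 111.8), (15, 112.1), (20, 112.1), (25, 35.4), (30, 35.7), (35, 112.5), (40, 111.9), (45, 110.5), (50, 41.5), (55, 46.7), (60, 46.6), (65, 35.7), (70, 35.6), (75, 35.5), (80, 35.5), (85, 35.6), (90, 35.5), (95, 35.5), (100, 35.4), (105, 35.4), (110, 35.5), (115, 35.4), (120, 35.4), (125, 33.5)]
tcp jig x,y 27.197111629140814 -3.2193550309034022 z 0.010220519296192304 F [ -7.8 -18.3  31.6] t 11.05
```

The force along the slide rose from 12 to 19 N while the plate moved only 0.6 mm, so it is against the end stop. I'll ease off the push, then lift straight up.

Call:
jog_arm(plan=[[[0.01,-0.03,0,0,0,0],[0,-0.02,-0.04,0,0,0],[0,0,-0.08,0,0,0],[0,0,-0.2,0,0,0],[0,0,-0.5,0,0,0],[0,0,-0.9,0,0,0],[0,0,-0.9,0,0,0],[0,0,-0.9,0,0,0],[0,0,-0.5,0,0,0],[0,0,0,0,0,0]]])

```text
time_s: 12.05
position: [0.5788, -0.0358, 0.1696]
tool_rot: [[-0.99, 0.143, 0.005], [0.143, 0.99, -0.001], [-0.005, -0.0, -1.0]]
ft_force: [0.1, 0.1, -0.4]
grip_width: 0.0002
```

Call:
jog_arm(plan=[[[0,-0.8,-0.2,0,0,0],[0,-0.9,0,0,0,0],[0,-0.9,0,0,0,0],[0,0,0,0,0,0],[0,0,0,0,0,0]]])

```text
time_s: 12.55
position: [0.5624, -0.1388, 0.1735]
tool_rot: [[-0.989, 0.145, -0.002], [0.145, 0.989, 0.001], [0.002, 0.001, -1.0]]
ft_force: [-0.6, 0.3, -0.6]
grip_width: 0.0001
```

```bash
python3 pf.py w12.png; python3 - <<'E'
from h import *
n='wrist';im,d=vision.get_image(n);P=cloud(n,d)
for q in ['spanner','oil','valve']:
    for r in spotter.trace(n,q)[:1]: print(q,r['score'],np.median(P[r['pixels']&(d>0)],0).round(3))
im,d=vision.get_image('scene');a=cv2.resize(im[150:310,190:430],(780,520),interpolation=3);cv2.imwrite('pics/c12.png',a[:,:,::-1])
E
```

```text
prof [(-125, 31.1), (-120, 27.8), (-115, 28.0), (-110, 28.0), (-105, 28.0), (-100, 248.1), (-95, 28.0), (-90, 279.5), (-85, 278.2), (-80, 275.4), (-75, 27.9), (-70, 274.7), (-65, 278.2), (-60, 278.9), (-55, 28.2), (-50, 248.0), (-45, 28.0), (-40, 28.0), (-35, 27.8), (-30, 27.8), (-25, 27.6), (-20, 28.2), (-15, 27.9), (-10, 27.8), (-5, 27.9), (0, 27.8), (5, 27.4), (10, 35.8), (15, 35.9), (20, 35.8), (25, 35.7), (30, 35.7), (35, 35.6), (40, 35.6), (45, 35.7), (50, 39.6), (55, 46.6), (60, 46.6), (65, 36.4), (70, 36.0), (75, 35.8), (80, 35.8), (85, 35.7), (90, 35.7), (95, 35.8), (100, 35.6), (105, 35.5), (110, 35.6), (115, 35.7), (120, 35.5), (125, 33.9)]
tcp jig x,y -73.91011099204756 0.784182321579259 z 0.17372247861237206 F [ 0.5 -0.3  0.8] t 12.6
spanner 0.92 [ 0.45  -0.049  0.007]
oil 0.73 [ 0.564 -0.125  0.028]
valve 0.75 [ 0.698 -0.047  0.006]
```

View pics/w12.png

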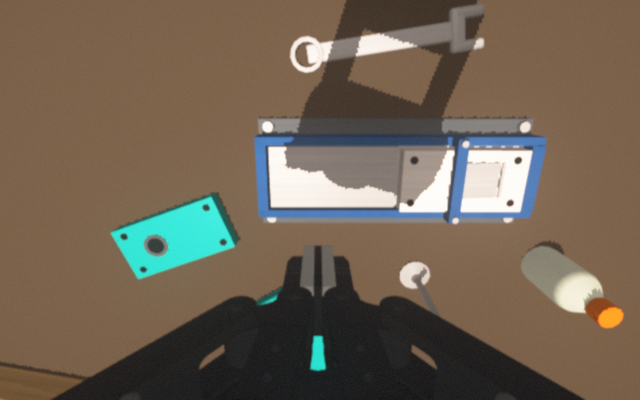

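View pics/c12.png

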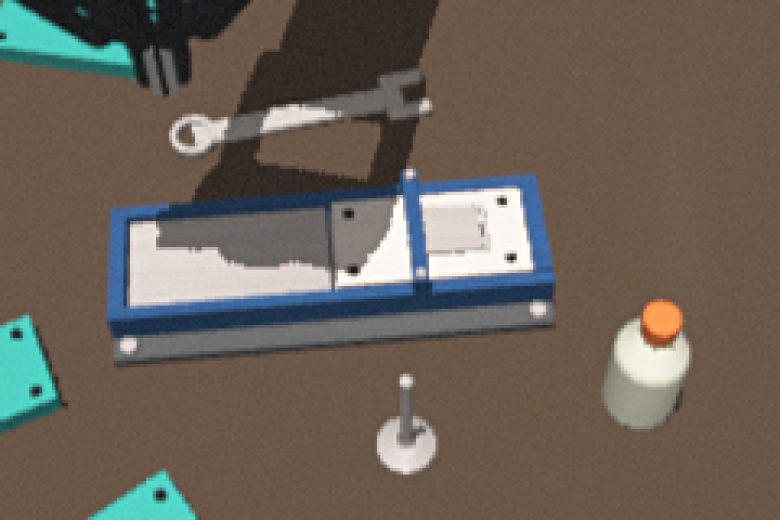

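Both pictures show the plate home under the bridge against the end stop. The pad is up behind it, the bystanders stand as before, and the hand is clear. Oil's "position" this time is a false detection on the pad: the bottle is visibly unmoved at wrist (565,280). I'm handing in.

```bash
python3 -c "
from h import *
togo([.56,-.14,.17]);print(close_job())"
```

```text
t 12.85 p [ 0.5631 -0.138   0.1745] yaw y 81.81 tilt [-2.e-04  1.e-04 -1.e+00] F [-0.1 -0.2 -0.6] w 0.0002
tool shift units [ 0.069 -0.062  0.114]
the job is handed in; nothing more can be done
None
```

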